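# Lock out the label rewinder and hang the warning sign

## Task

Lock the label machine out for maintenance: take the red-handled key from its orange stand, push it fully home into the lock on the sloping operator box, and turn it clockwise until it stops, leaving the key in the lock. Then hang the yellow warning sign by its handle on the double hook and let go, so that it hangs still from both prongs. Do not disturb the two label rolls and the blue ribbon spool.

Things in the scene. Friction and masses are not known exactly. Their poses are not given: they have to be found in the camera images.
- key: Key, 107 mm long, 0.1 kg, upright in the stand. Origin: centre of the blade's tip (12 mm above the table at the start); z from tip to handle, x along the width. Steel blade 22 (x) x 12 (y) mm, z 0 to 38, stepping down to 18 x 8 over the last 9; same after a half turn about z, fits either way. Collar 44 mm across, z 38 to 46, rests on the stand. Red handle 46 (x) x 14 (y) mm, z 46 to 107.
- key_stand: Fixed orange block 64 x 64 x 50 mm, origin at the centre of its underside, with an upright slot (26 x 16 mm, long way along its x axis, 46 mm deep) in which the key stands loosely. The slot is open at the top only.
- lock_mouth (a point): Centre of the slot's mouth on the face of the round lock (72 mm across, brass core in a steel ring, 41 mm proud of the box's sloping face). z points out of the lock, 25 degrees from vertical towards the box's front; x along the slot, turning with the lock. Slot 25 x 15 mm, chamfered, 41 mm deep. Key goes in along -z until its collar rests on this face (tip 38 mm deep).
- lock (a joint): Lock angle, rad: 0 with the slot pointing up the slope to the white mark, growing clockwise (seen from outside), hard stop at 1.3 near the red mark. Starts at 0 to 0.2. Light friction (0.1 N m), stays where left. The blade has about 0.1 rad of play in the slot either way.
- console: The fixed operator box: grey housing 200 mm up the slope, 180 mm wide, 60 mm thick, tilted 25 degrees on a pedestal; highest point 207 mm above the table. Origin on the table under the centre of its sloping face; front is -x, width is y.
- sign: Yellow A-frame warning sign with black stripes, rigid, 0.25 kg, standing on the table. Origin at the centre of its underside. Panels 122 mm wide (y), 60 mm deep (x) at the foot, 103 mm high; above them a black hoop handle. Looks the same from -x and +x.
- sign_bar (a point): Centre of the sign's handle bar: a level square bar 12 x 12 mm, 124 mm long along the sign's y axis, its centre 160 mm above the sign's foot. Under the bar the opening is 51 mm high and 102 mm wide.
- hook: Fixed steel stand with a double hook. Origin on the table. Two level prongs 8 mm thick, 60 mm apart (y -30 and +30), tops 220 mm high, point to its -x: from the back post (front face x = +90 mm, top 228 mm) to x = -45 mm, then turned up to tips at x = -52 mm, 232 mm high. Free space between and below them down to a 12 mm base plate.
- hook_seat (a point): Point midway between the two prongs at the height of their tops, at x = -10 mm of the stand, the middle of where a bar can rest. Same axes as the stand.
- roll_left: White label roll lying flat, 104 mm across, 55 mm high; origin under its centre. Leave it alone.
- roll_right: White label roll lying flat, 92 mm across, 75 mm high; origin under its centre. Leave it alone.
- ribbon: Blue upright ribbon spool, 44 mm across, 90 mm high; origin under its centre. Leave it alone.
Things that resemble listed ones, but are neither listed nor needed, are in the scene too. Of the things like the sign, leave any that is pink; of the rest the smaller one is meant. There is more than one size of the key; the job needs the larger.

How it is judged:
On the way, in this order (a step that is already met when the one before it is completed fails the run):
1. the key is fully home in the lock (z of key in the frame of lock_mouth below -0.033 m and distance between key and lock_mouth below 0.042 m and angle between the z axis of key and the z axis of lock_mouth, either way round below 0.12 rad), for 0.1 s.
2. the key, still home, has turned the lock clockwise to its stop (value of joint lock above 1.2 rad and z of key in the frame of lock_mouth below -0.033 m and distance between key and lock_mouth below 0.042 m), for 0.1 s.
3. the sign's handle bar is on the hook's prongs (z of sign_bar in the frame of hook_seat between 0 and 0.012 m and distance between sign_bar and hook_seat below 0.05 m and contact force between sign and hook above 0.5 N), for 0.2 s.
At the end, for the whole second after the job is handed in: Lock at its clockwise stop (above 1.2 rad), the key left in it within 5 mm of home and straight to 0.12 rad; sign hanging at rest on the prongs, its bar within 50 mm of the hook seat, square to the prongs within 0.5 rad, upright within 0.3 rad. Nothing held (all of step 2 and all of step 3 and angle between the z axis of key and the z axis of lock_mouth, either way round below 0.12 rad and angle between the y axis of sign and the y axis of hook, either way round below 0.5 rad and angle between sign's own z axis and vertical below 0.3 rad and linear speed of sign below 0.05 m/s and linear speed of key below 0.02 m/s); the robot touches nothing.
It fails at once if a label roll or the ribbon spool is disturbed (moved more than 20 mm or tipped) (distance of any of roll_left, roll_right, ribbon from where it was at the start of the episode above 0.02 m or angle between ribbon's own z axis and vertical above 0.5 rad).
It fails at once if the sign is knocked over (angle between sign's own z axis and vertical above 1 rad).
It also fails if it takes over 64 s, if anything falls off the work surface, if the arm or the gripper's body presses on something with over 40 N, if the wrist force passes 120 N, or if a joint passes its speed limit or range.

## Robot

A 6-joint arm with a two-finger parallel gripper is mounted at the origin on the work surface. World frame = base frame: x ahead of the robot, y to its left, z up, the work surface at z = 0. Lengths are in m, angles in rad, forces in N, time in s.
With the tool pointing down it reaches from about 0.35 to 0.975 m from the base axis. Payload 4.9 kg.
Tool frame: the origin (TCP) lies between the finger pads; the fingertips stand 22 mm ahead of it and the grasp point (between the pads) lies 3 mm ahead of it; z points along the fingers, y is the line along which they close (so a half turn about z gives the same grasp; the last joint's range is limited). The gripper opens to 85 mm and grips with 20 to 120 N. Pads are 22 mm wide; open, the fingers measure 114 mm over their backs; the gripper's body (76 mm by 85 mm) begins 54 mm behind the grasp point. The pads swing forward as they close: fully open they stand 13 mm farther back than shut.
Start: joints at [1.039, 0.053, 1.613, -0, 1.476, -0.119], TCP at [0.251, 0.572, 0.253] pointing down, gripper open.
Joint ranges: [-3.01, 3.01], [-1.01, 2.22], [0.06, 2.58], [-1.02, 4.17], [0.09, 2.62], [-3.14, 3.14]. Speed limits (rad/s): [2.57, 2.57, 3.14, 3.14, 3.14, 3.14].

## Interface

Orientations are given as a unit quaternion [w, x, y, z].
In Python, from plant import state, grab_frame, get_calibration, job_done, recognise, regions_of gives the robot as it stands.
- The arm moves only by the tool apply_moves, never from a script. Its argument "targets" is a list of rows, each an object with "translation": the shift along the tool's x, y, z normalised to -1 to 1, where 1 is 100 mm, a list of three; "twist": the turn about the tool's z normalised to -1 to 1, where 1 is 0.1 rad; "hand": the opening, from 0 (shut) to 1 (fully open). A call has 1 to 8 rows; each row shifts and turns the commanded pose from where the row before left it, along the tool's axes as they then stand; what a row does not reach is not made up. A row lasts 1/10 s, in which the tool goes at most 50 mm and 8.59 degrees, less where a joint would pass 70% of its speed; a pose out of reach is approached as far as the arm can. A call with a number of a shift or a turn outside -1 to 1 is refused whole. A call with a gripper value outside its range is refused whole. The fingers move at their own pace and stop on an object; the grip force is fixed at half the most. Time passes only in rows, so rows that do not move let the fingers close. It gives the time, the measured TCP pose, the force, the opening and the grip force at its end, in the units of the state.
- state(): the state, without advancing time (a new reading comes with each control period).
- grab_frame(name): name is "scene" or "top"; returns the picture (420x560x3 uint8, red, green, blue); there is no depth.
- get_calibration(name): a dict with "camera_matrix" (3x3 intrinsics, pixels), "pose" (4x4, takes a point from camera to world coordinates). Camera axes: x right, y up, looking along -z (the intrinsics and any distortion apply to the point x, -y, -z); pixel columns grow to the right and rows downward; lengths in m; the calibration is good to about 2 mm. A picture is of the moment at which its call begins. get_calibration takes no time and is no camera call.
- job_done(): hands the job in; it is judged then, once.
Trained networks look in the newest picture that a camera, given by its name, has taken for a name from the list of things; names that differ only in an ending like _2 or _b are one class to them, and where a whole thing is asked for, a point or a joint stands for the part that bears it (a point fixed in the world has none). Each returns a list of dicts, best first, with "score" (0 to 1); they miss things now and then, are a little off and sometimes report something else, mostly with a low value. They report only what shows in the picture. A call takes as long as a camera call. They do not tell look-alikes from the thing itself.
- recognise(camera, query): "point" ([x, y, z] in m, in world coordinates, good to about 4 mm: the middle of the surface that is visible of it).
- regions_of(camera, query): "pixels" (420x560 bool, what is visible of it).
The state is a dict: "time": time; "joint_pos": joint angles; "joint_vel": joint speeds; "joint_efforts": joint torques, N m; "tool_pos": TCP position; "tool_rot": TCP orientation; "contact_force": force on the tool from outside, world axes, zero at the start; "ft_torque": the same for the moment, N m; "gripper_width": opening from 0.0 (shut) to 1.0 (fully open); "grasp_force": force on a finger pad.
Only numpy, scipy, OpenCV 4.12 (cv2) and the standard library are available. Lean on these libraries where they do the work, as an engineer would, in place of code of your own. Each camera call takes 0.05 s, during which the arm holds its last target. There are 200 camera calls.

## Working session

There is one attempt and no reset: what is moved stays moved. The work goes in short steps, Python scripts to look and compute and a tool call to move; the robot and the scene stay as the last step left them, time stands still between calls to the robot, and variables do not carry over. Pictures are saved under pics/ and viewed, at most 10 in all, crops included, and the job is handed in when it is done.

Besides the shell and the picture viewer there is one more tool, called after "Call:" by a JSON object that holds its "name" and its "arguments", one argument or row to a line. apply_moves: Moves the arm, as the interface text tells. Its arguments: {"type":"object","properties":{"targets":{"type":"array"}},"required":["targets"]}

```bash
mkdir -p pics; ls
cat > h.py <<'E'
import numpy as np, cv2
from plant import *
def cal(n):
    c=get_calibration(n); return np.array(c["camera_matrix"]),np.array(c["pose"])
def proj(n,P):
    K,T=cal(n); p=np.linalg.inv(T)@np.r_[P,1]; q=K@np.array([p[0],-p[1],-p[2]]); return q[:2]/q[2]
def ray(n,uv):
    K,T=cal(n); d=np.linalg.inv(K)@np.r_[uv,1]; d=T[:3,:3]@np.array([d[0],-d[1],-d[2]]); return T[:3,3],d/np.linalg.norm(d)
def onz(n,uv,z):
    o,d=ray(n,uv); return o+d*(z-o[2])/d[2]
def tri(a,b):
    (o,d),(p,e)=ray("scene",a),ray("top",b)
    A=np.eye(3)-np.outer(d,d);B=np.eye(3)-np.outer(e,e)
    return np.linalg.solve(A+B,A@o+B@p)
def save(im,f): cv2.imwrite("pics/"+f,im[...,::-1])
E
python3 - <<'E'
from h import *
for n in("scene","top"):
    im=grab_frame(n); save(im,n+"0.png"); print(n,get_calibration(n).keys()); K,T=cal(n);print(K.round(1).tolist(),T.round(3).tolist())
    for q in("key","key_stand","lock","console","sign","hook","roll_left","ribbon"):
        print(q,[(np.round(r["point"],3).tolist(),round(r["score"],2),proj(n,r["point"]).round().tolist()) for r in recognise(n,q) if r["score"]>.3])
print(state())
E
```

```text
pics
scene dict_keys(['camera_matrix', 'pose'])
[[405.2, 0.0, 276.3], [0.0, 405.2, 207.7], [0.0, 0.0, 1.0]] [[0.551, -0.575, 0.604, 1.014], [0.834, 0.375, -0.405, -0.376], [0.006, 0.727, 0.687, 0.794], [0.0, 0.0, 0.0, 1.0]]
key [([0.473, 0.251, 0.053], 0.79, [358.0, 205.0]), ([0.444, 0.156, 0.091], 0.78, [325.0, 201.0])]
key_stand [([0.454, 0.139, 0.041], 0.95, [321.0, 220.0]), ([0.446, 0.357, 0.04], 0.45, [379.0, 189.0])]
lock [([0.729, -0.174, 0.014], 0.72, [280.0, 376.0])]
console [([0.72, 0.138, 0.171], 0.84, [408.0, 253.0])]
sign [([0.462, -0.008, 0.073], 0.79, [276.0, 236.0]), ([0.673, 0.163, 0.191], 0.67, [401.0, 227.0]), ([0.223, -0.318, 0.099], 0.66, [114.0, 220.0]), ([0.448, -0.168, 0.073], 0.56, [213.0, 261.0])]
hook [([0.733, -0.18, 0.012], 0.8, [279.0, 379.0]), ([0.443, 0.157, 0.09], 0.39, [325.0, 201.0])]
roll_left [([0.445, 0.356, 0.041], 0.73, [379.0, 189.0])]
ribbon [([0.597, -0.013, 0.07], 0.69, [307.0, 276.0])]
top dict_keys(['camera_matrix', 'pose'])
[[487.6, 0.0, 272.2], [0.0, 487.6, 205.1], [0.0, 0.0, 1.0]] [[0.005, 0.989, -0.146, 0.295], [-1.0, 0.003, -0.011, 0
[... 775 characters left out ...]
901281e+00,  5.26850560e-02,  1.61287645e+00, -1.09306101e-05,
        1.47603189e+00, -1.19007350e-01]), 'joint_vel': array([ 2.87889028e-04,  3.17668380e-04, -1.39143046e-03, -1.45543610e-05,
        5.80665186e-04,  1.50742871e-03]), 'joint_efforts': array([-7.29827684e-05, -3.93694317e+01, -3.70458448e+01, -1.30523463e-04,
        5.36928237e-04, -9.71757800e-06]), 'tool_pos': array([0.25071853, 0.57248847, 0.25332693]), 'tool_rot': array([ 5.03760392e-06,  2.04925478e-01,  9.78777579e-01, -2.08809850e-06]), 'contact_force': array([-0.24086315,  0.92125753, -0.37791806]), 'ft_torque': array([-0.00109516, -0.02964645, -0.00159518]), 'grasp_force': 0.0, 'gripper_width': 0.9979253592955191}
```

View pics/scene0.png

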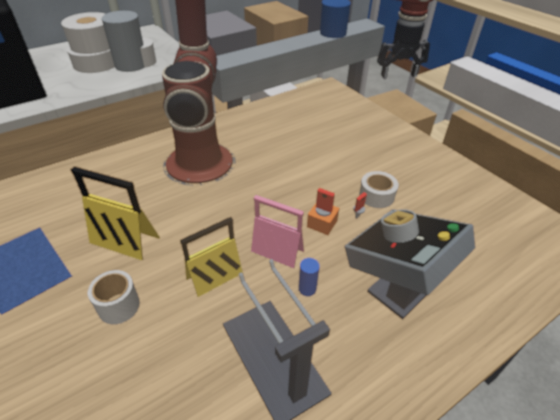

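View pics/top0.png

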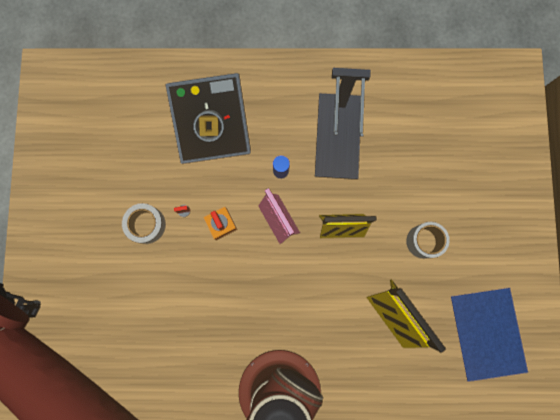

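The scene view shows the orange-stand key at (324,205) and a small red key at (360,205). The signs are small yellow (213,262), pink (276,240) and large yellow (115,220). The lock is at (400,225), the double hook at (280,345) and the ribbon at (309,277). The top view shows the key at (219,221), lock (208,126), sign bar (348,218) and hook (350,105).

Candidates by scene pixel:
- **Keys:** (324,205) in the orange stand against (360,205) standing on a grey piece. I choose (324,205).
- **Signs:** (213,262) yellow small, (115,220) yellow large, (276,240) pink. I choose (213,262).

Next is the close crop.

Run:
```python
from h import *
t=cv2.imread("pics/top0.png"); s=cv2.imread("pics/scene0.png")
def c(im,u,v,w,h,k): return cv2.resize(im[v:v+h,u:u+w],None,fx=k,fy=k,interpolation=cv2.INTER_CUBIC)
a=np.hstack([c(t,165,195,80,60,5),c(s,300,180,80,60,5)])
b=np.hstack([c(t,165,70,80,60+16,5)[:300],c(s,360,195,80,60,5)])
cv2.imwrite("pics/crop1.png",np.vstack([a,b]))
b=np.hstack([c(t,310,65,80,120,5),c(s,180,215,160,200,3)[:600,:400]])
cv2.imwrite("pics/crop2.png",b)
for n in("scene","top"):
  grab_frame(n)
  for q in("key","key_stand","lock","console","sign","hook"):
    for r in regions_of(n,q):
      if r["score"]<.4: continue
      m=r["pixels"].astype(np.uint8); c_,wh,a_=cv2.minAreaRect(cv2.findNonZero(m)); print(n,q,round(r["score"],2),m.sum(),np.round(c_,1),np.round(wh,1),round(a_,1),cv2.boundingRect(cv2.findNonZero(m)))
```

```text
scene key 0.9 480 [324.2 201.6] [18.9 28.2] 7.1 (315, 187, 20, 29)
scene key 0.5 201 [359.4 204.9] [10.4 25. ] 7.6 (354, 193, 13, 25)
scene key_stand 0.77 579 [322.5 220. ] [28. 31.] 90.0 (307, 206, 32, 29)
scene lock 0.9 1072 [399.1 225.4] [33.  36.7] 80.5 (380, 209, 39, 34)
scene lock 0.45 7977 [282.2 338.2] [154.6  93.6] 63.0 (224, 260, 108, 160)
scene lock 0.43 649 [308.1 276.5] [18.7 37.4] 3.6 (299, 258, 20, 38)
scene console 0.69 8729 [411.2 248.1] [ 93.6 123. ] 48.2 (345, 209, 131, 111)
scene sign 0.73 2372 [278.  231.2] [52.1 69.9] 3.4 (251, 195, 53, 73)
scene sign 0.68 2754 [212.6 256.5] [60.5 65.1] 66.8 (180, 217, 64, 78)
scene sign 0.58 3971 [110.7 210.9] [112.4  64.2] 63.0 (72, 167, 87, 93)
scene hook 0.64 8211 [281.8 337.5] [154.2  94.1] 61.9 (223, 259, 109, 161)
top key 0.71 229 [217.6 221.8] [18.8 15.2] 26.6 (211, 212, 17, 19)
top key 0.49 134 [182.  210.5] [11. 14.] 90.0 (175, 205, 15, 12)
top key 0.4 4497 [339.9 123.5] [ 47.7 113. ] 6.3 (314, 68, 56, 112)
top key_stand 0.93 327 [220.  223.2] [25.  24.6] 65.2 (205, 209, 31, 30)
top lock 0.77 492 [208.6 125.2] [25.5 28.6] 76.0 (194, 112, 29, 28)
top console 0.57 5930 [208.7 118.4] [82.7 73.5] 80.8 (167, 74, 84, 90)
top sign 0.88 1123 [347.7 225.7] [23.3 55. ] 88.5 (320, 214, 56, 25)
top sign 0.86 1046 [276.6 214.8] [52.6 23.4] 59.6 (259, 190, 40, 53)
top sign 0.57 2522 [406.5 324.1] [88.8 35.8] 52.1 (368, 281, 78, 73)
top hook 0.83 4622 [339.6 123.3] [ 49.2 113.3] 6.8 (314, 68, 57, 112)
```

View pics/crop1.png

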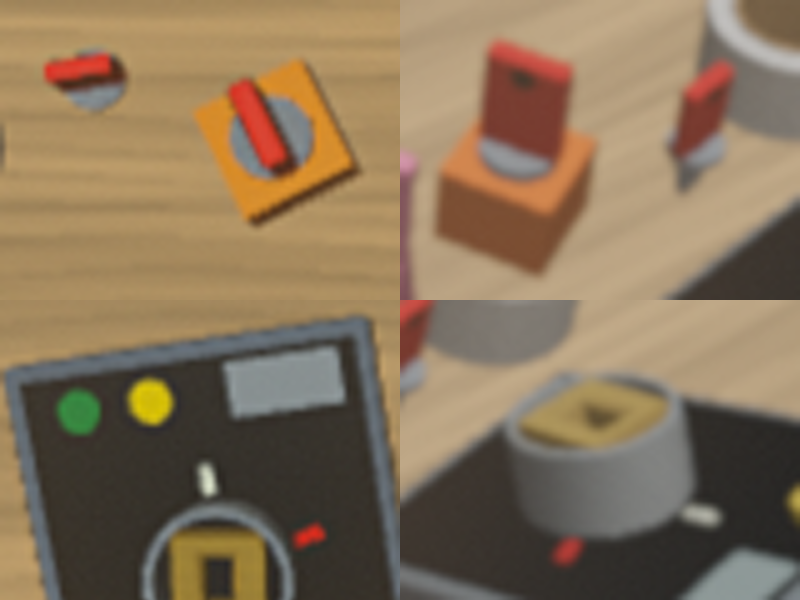

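View pics/crop2.png

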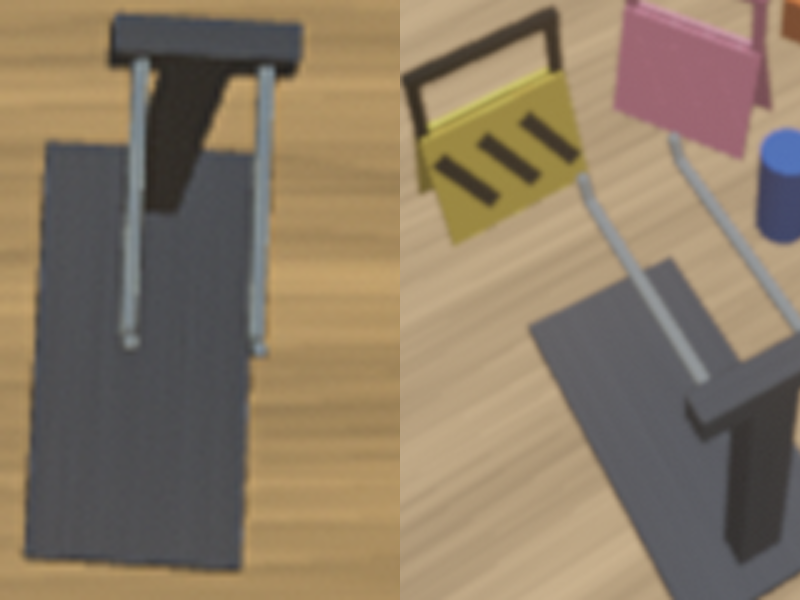

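The crops confirm the choice: the stand key (top crop (257,125)) is clearly the larger one, and the sign at (213,262) is the smaller yellow one. The lock slot shows at scene (400,218) and top (208.4,125.6). The prong tips are at scene (241,275) and (271,262).

Run:
```python
from h import *
from scipy.optimize import least_squares
f=lambda *a:np.round(a,4).tolist()
print("keytop",f(*tri((326,192),(216.4,220))),onz("top",(216.4,220),.119).round(4))
a,b=onz("top",(165+242/5,195+85/5),.119),onz("top",(165+272/5,195+165/5),.119);print("key yaw",np.degrees(np.arctan2(*(a-b)[[1,0]])))
im=cv2.imread("pics/top0.png").astype(int)
m=((im[...,2]>150)&(im[...,2]-im[...,0]>70)).astype(np.uint8); sub=np.zeros_like(m); sub[205:242,200:242]=m[205:242,200:242]
r=cv2.minAreaRect(cv2.findNonZero(sub)); print("stand",r, onz("top",r[0],.05).round(4))
p=cv2.boxPoints(r); print([np.degrees(np.arctan2(*(onz("top",p[i+1],.05)-onz("top",p[i],.05))[[1,0]])).round(1) for i in range(3)])
red=((im[...,2]>150)&(im[...,1]<90)).astype(np.uint8); s2=np.zeros_like(red); s2[205:240,205:235]=red[205:240,205:235]
r=cv2.minAreaRect(cv2.findNonZero(s2)); print("red",r,onz("top",r[0],.119).round(4))
print("lockmouth",f(*tri((400,218),(208.4,125.6))))
px=np.array([(166.6,84),(238,73.6),(181,163),(250,154)])
def model(v):
    x,y,w=v; u=np.array([np.cos(w),np.sin(w)]);l=np.array([-u[1],u[0]]); c=.1*np.cos(np.radians(25));h=.1*np.sin(np.radians(25));o=np.array([x,y]);z=.207-h
    return [np.r_[o+s*c*u+t*.09*l,z+s*h] for s,t in((1,1),(1,-1),(-1,1),(-1,-1))]
s=least_squares(lambda v:np.ravel([proj("top",P) for P in model(v)]-px),[.68,.17,.1]); print("console",s.x,np.degrees(s.x[2]),s.fun.round(1))
x,y,w=s.x;n=np.array([-np.sin(np.radians(25))*np.cos(w),-np.sin(np.radians(25))*np.sin(w),np.cos(np.radians(25))]);print("face centre+41n",np.array([x,y,.207-.1*np.sin(np.radians(25))])+.041*n)
tl,tr=tri((241,275),(336,133.4)),tri((271.3,261.7),(361.8,135));print("crossed",f(*tl),f(*tr))
tips=[onz("top",q,.232) for q in((336,133.4),(361.8,135))];roots=[onz("top",q,.22) for q in((338.2,79),(363.2,80.6))];print("tips",tips,"roots",roots)
for q in((241,275),(271.3,261.7)): print(onz("scene",q,.232))
d=(im.sum(2)<130).astype(np.uint8); s3=np.zeros_like(d); s3[212:226,318:380]=d[212:226,318:380]; r=cv2.minAreaRect(cv2.findNonZero(s3)); print(r)
for q in((329,221),(376,218)): print(onz("top",q,.166))
e=[onz("scene",q,.166) for q in((181.7,241),(231.7,219))];print(e)
```

```text
keytop [0.4365, 0.1603, 0.1155] [0.4353 0.1587 0.119 ]
key yaw 21.56501948850603
stand ((220.5, 223.0), (40.99999237060547, 35.99999237060547), -0.0) [0.4354 0.1565 0.05  ]
[np.float64(1.5), np.float64(-89.8), np.float64(-179.2)]
red ((215.9121856689453, 219.30975341796875), (17.530601501464844, 5.308070182800293), 65.224853515625) [0.437 0.16  0.119]
lockmouth [0.6552, 0.174, 0.1968]
console [0.67986197 0.17642704 0.14252733] 8.166214638516484 [-1.4 -0.8  1.1 -0.4 -0.6  0.9  0.9  0.2]
face centre+41n [0.66271031 0.17396577 0.20189679]
crossed [0.6207, -0.1559, 0.2077] [0.6297, -0.1613, 0.252]
tips [array([ 0.62478304, -0.12838897,  0.232     ]), array([ 0.62105217, -0.18789053,  0.232     ])] roots [array([ 0.76215641, -0.13699915,  0.22      ]), array([ 0.7581724 , -0.19627275,  0.22      ])]
[ 0.62635968 -0.18877136  0.232     ]
[ 0.63035615 -0.12938795  0.232     ]
((347.0, 221.5), (1.0, 48.0), 90.0)
[ 0.42836348 -0.11669104  0.166     ]
[ 0.43597183 -0.22893132  0.166     ]
[array([ 0.43783975, -0.2260458 ,  0.166     ]), array([ 0.43773607, -0.10808395,  0.166     ])]
```

Call:
{"name": "apply_moves", "arguments": {
  "targets": [
    {"translation":[0,0,0],"twist":-1,"hand":1},
    {"translation":[0,0,0],"twist":-1,"hand":1},
    {"translation":[0,0,0],"twist":-1,"hand":1},
    {"translation":[0,0,0],"twist":-1,"hand":1},
    {"translation":[0,0,0],"twist":-1,"hand":1},
    {"translation":[0,0,0],"twist":-1,"hand":1},
    {"translation":[0,0,0],"twist":-1,"hand":1},
    {"translation":[0,0,0],"twist":-1,"hand":1}
  ]
}}

```text
time: 2.4
tool_pos: [0.2507, 0.5725, 0.2533]
tool_rot: [-0.0, -0.194, 0.981, -0.0]
contact_force: [0.1, -0.7, -0.3]
gripper_width: 1.003
grasp_force: 0.0
```

Call:
{"name": "apply_moves", "arguments": {
  "targets": [
    {"translation":[0,0,0],"twist":-0.4,"hand":1},
    {"translation":[0,-0.45,0],"twist":0,"hand":1},
    {"translation":[0,-0.45,0],"twist":0,"hand":1},
    {"translation":[0,-0.45,0],"twist":0,"hand":1},
    {"translation":[0,-0.45,0],"twist":0,"hand":1},
    {"translation":[0,-0.45,0],"twist":0,"hand":1},
    {"translation":[0,-0.45,0],"twist":0,"hand":1},
    {"translation":[0,-0.45,0],"twist":0,"hand":1}
  ]
}}

```text
time: 3.2
tool_pos: [0.3816, 0.2842, 0.2536]
tool_rot: [0.0, -0.212, 0.977, 0.0]
contact_force: [1.2, -0.1, 0.8]
gripper_width: 0.999
grasp_force: 0.0
```

Call:
{"name": "apply_moves", "arguments": {
  "targets": [
    {"translation":[0,-0.45,0],"twist":0,"hand":1},
    {"translation":[0,-0.45,0],"twist":0,"hand":1},
    {"translation":[0,-0.45,0],"twist":0,"hand":1},
    {"translation":[0,0,0],"twist":0,"hand":1},
    {"translation":[0,0,0],"twist":0,"hand":1},
    {"translation":[0,0,0],"twist":0,"hand":1}
  ]
}}

```text
time: 3.8
tool_pos: [0.4368, 0.1637, 0.2533]
tool_rot: [-0.0, -0.212, 0.977, 0.0]
contact_force: [0.5, 0.3, -0.4]
gripper_width: 1.002
grasp_force: 0.0
```

```bash
cat >> h.py <<'E'
def axes():
    from scipy.spatial.transform import Rotation as R
    s=state(); q=s["tool_rot"]; return s,R.from_quat([q[1],q[2],q[3],q[0]]).as_matrix()
def go(p):
    s,M=axes(); print("tcp",s["tool_pos"].round(4),"psi",np.degrees(np.arctan2(M[1,1],M[0,1])).round(1),"t",s["time"],"w",round(s["gripper_width"],3),"F",s["contact_force"].round(1),"j6",s["joint_pos"][5].round(2),"tilt",np.degrees(np.arccos(-M[2,2])).round(2)); print("tool shift/100mm",(M.T@(np.array(p)-s["tool_pos"])*10).round(3))
E
python3 -c "
from h import *
go((.437,.160,.093))"
```

```text
tcp [0.4368 0.1637 0.2533] psi 114.5 t 3.8 w 1.002 F [ 0.5  0.3 -0.4] j6 -1.8 tilt 0.03
tool shift/100mm [ 0.014 -0.035  1.603]
```

Call:
{"name": "apply_moves", "arguments": {
  "targets": [
    {"translation":[0.014,-0.035,0.45],"twist":0,"hand":1},
    {"translation":[0,0,0.45],"twist":0,"hand":1},
    {"translation":[0,0,0.4],"twist":0,"hand":1},
    {"translation":[0,0,0.3],"twist":0,"hand":1},
    {"translation":[0,0,0],"twist":0,"hand":1},
    {"translation":[0,0,0],"twist":0,"hand":1}
  ]
}}

```text
time: 4.4
tool_pos: [0.437, 0.1603, 0.0937]
tool_rot: [-0.0, -0.213, 0.977, 0.0]
contact_force: [0.9, -0.1, 1.3]
gripper_width: 1.005
grasp_force: 0.0
```

Call:
{"name": "apply_moves", "arguments": {
  "targets": [
    {"translation":[0,0,0],"twist":0,"hand":0},
    {"translation":[0,0,0],"twist":0,"hand":0},
    {"translation":[0,0,0],"twist":0,"hand":0},
    {"translation":[0,0,0],"twist":0,"hand":0},
    {"translation":[0,0,0],"twist":0,"hand":0},
    {"translation":[0,0,0],"twist":0,"hand":0},
    {"translation":[0,0,0],"twist":0,"hand":0},
    {"translation":[0,0,0],"twist":0,"hand":0}
  ]
}}

```text
time: 5.2
tool_pos: [0.4379, 0.1592, 0.0939]
tool_rot: [0.001, -0.212, 0.977, -0.0]
contact_force: [-0.2, -0.5, 5.1]
gripper_width: 0.157
grasp_force: 58.8
```

```bash
python3 -c "
from h import *
go((.437,.160,.093)); print(state()['grasp_force'])
save(np.hstack([cv2.resize(grab_frame('scene')[150:250,270:370],(400,400)),cv2.resize(grab_frame('top')[180:260,180:260],(400,400))]),'grasp.png')"
```

```text
tcp [0.4379 0.1592 0.0939] psi 114.5 t 5.2 w 0.157 F [-0.2 -0.5  5.1] j6 -1.81 tilt 0.06
tool shift/100mm [0.005 0.011 0.009]
58.77301096916199
```

View pics/grasp.png

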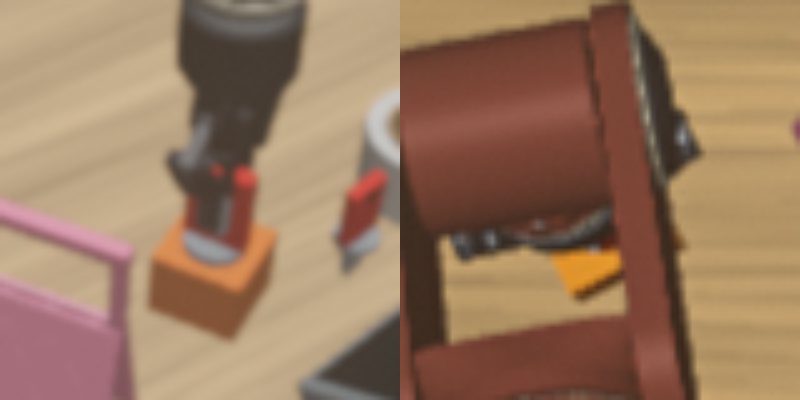

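The fingers hold the handle flat (scene crop (215,215)). Next I pivot the key 25° in the grip against the stand's slot rim, since the tool itself can't tilt.

Call:
{"name": "apply_moves", "arguments": {
  "targets": [
    {"translation":[0,0,-0.11],"twist":0,"hand":0},
    {"translation":[0,0,-0.11],"twist":0,"hand":0},
    {"translation":[0,0,0],"twist":0,"hand":0},
    {"translation":[0.04,0,0],"twist":0,"hand":0},
    {"translation":[0.04,0,0],"twist":0,"hand":0},
    {"translation":[0.04,0,0],"twist":0,"hand":0},
    {"translation":[0.04,0,0],"twist":0,"hand":0}
  ]
}}

```text
time: 6.0
tool_pos: [0.4255, 0.1536, 0.117]
tool_rot: [0.005, -0.212, 0.977, 0.001]
contact_force: [6.9, 3.1, -2.1]
gripper_width: 0.155
grasp_force: 58.7
```

Call:
{"name": "apply_moves", "arguments": {
  "targets": [
    {"translation":[0.04,0,0],"twist":0,"hand":0},
    {"translation":[0.04,0,0],"twist":0,"hand":0},
    {"translation":[0.04,0,0],"twist":0,"hand":0},
    {"translation":[0.04,0,0],"twist":0,"hand":0},
    {"translation":[0,0,0],"twist":0,"hand":0},
    {"translation":[0,0,0],"twist":0,"hand":0}
  ]
}}

```text
time: 6.6
tool_pos: [0.4106, 0.1467, 0.1169]
tool_rot: [0.004, -0.212, 0.977, 0.001]
contact_force: [6.0, 3.7, -0.6]
gripper_width: 0.156
grasp_force: 58.8
```

```bash
python3 -c "
from h import *
go((.437,.160,.093)); print(state()['grasp_force'])
save(cv2.resize(grab_frame('scene')[150:250,260:360],(500,500)),'tilt.png')"
```

```text
tcp [0.4106 0.1467 0.1169] psi 114.5 t 6.6 w 0.156 F [ 6.   3.7 -0.6] j6 -1.83 tilt 0.49
tool shift/100mm [-0.293  0.012  0.241]
58.75813364982605
```

View pics/tilt.png

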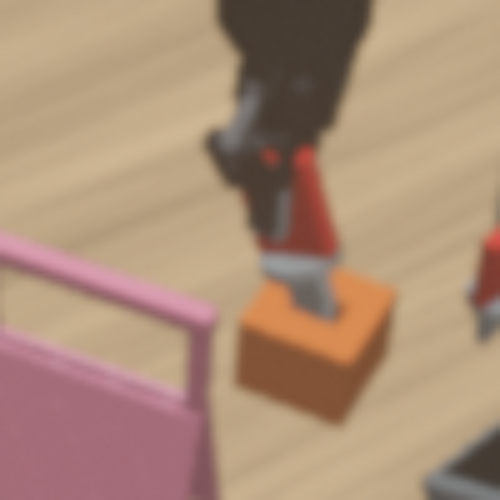

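The key has pivoted about 25° in the grip, with its blade still leaning on the slot rim at crop (325,310). I'll add a little more tilt, pull out along the key axis, and work out the lock pose.

Call:
{"name": "apply_moves", "arguments": {
  "targets": [
    {"translation":[0.03,0,0],"twist":0,"hand":0},
    {"translation":[0,0,0],"twist":0,"hand":0},
    {"translation":[0.085,0,-0.18],"twist":0,"hand":0},
    {"translation":[0.085,0,-0.18],"twist":0,"hand":0},
    {"translation":[0,0,-0.4],"twist":0,"hand":0},
    {"translation":[0,0,-0.4],"twist":0,"hand":0},
    {"translation":[0,0,-0.4],"twist":0,"hand":0},
    {"translation":[0,0,-0.37],"twist":0,"hand":0}
  ]
}}

```text
time: 7.45
tool_pos: [0.3893, 0.1374, 0.3094]
tool_rot: [-0.0, -0.212, 0.977, -0.0]
contact_force: [0.8, 0.2, -1.7]
gripper_width: 0.154
grasp_force: 58.8
```

Run:
```python
from h import *
go((.437,.160,.31))
im=cv2.imread("pics/top0.png"); c=cv2.resize(im[105:147,188:230],None,fx=10,fy=10,interpolation=cv2.INTER_CUBIC).astype(int)
br=((c[...,2]-c[...,0]>50)&(c[...,2]>80)).astype(np.uint8)
cnt=max(cv2.findContours(br,0,2)[0],key=cv2.contourArea); r=cv2.minAreaRect(cnt); print("core",np.array(r[0])/10+[188-.45,105-.45],np.array(r[1])/10,r[2])
dk=(c.sum(2)<150).astype(np.uint8); m=np.zeros_like(dk); m[150:260,150:260]=dk[150:260,150:260]
cs=cv2.findContours(m,0,2)[0]; k=max(cs,key=cv2.contourArea); q=cv2.minAreaRect(k); print("slot",np.array(q[0])/10+[188-.45,105-.45],np.array(q[1])/10,q[2])
a=np.radians(25);
for wd in (8.2,):
  w=np.radians(wd);u=np.array([np.cos(w)*np.cos(a),np.sin(w)*np.cos(a),np.sin(a)]);n=np.array([-np.sin(a)*np.cos(w),-np.sin(a)*np.sin(w),np.cos(a)]);r=np.cross(u,n)
  C=np.array([.655,.174,.1975])
  for th in(0,.05,.1,.15,.2):
    d=np.cos(th)*u+np.sin(th)*r; e=np.cross(n,d); p,s=proj("top",C+.012*d)-proj("top",C-.012*d),proj("top",C+.012*e)-proj("top",C-.012*e); print(th,np.degrees(np.arctan2(p[0],-p[1])).round(1),np.degrees(np.arctan2(-s[1],-s[0])).round(1),d.round(3))
rg=regions_of
```

```text
tcp [0.3893 0.1374 0.3094] psi 114.5 t 7.45 w 0.154 F [ 0.8  0.2 -1.7] j6 -1.84 tilt 0.04
tool shift/100mm [-0.528  0.008 -0.006]
core [208.1604599  125.51999359] [20.13514557 19.40957947] 88.94881439208984
slot [208.2 125.3] [7.1 4.5] 90.0
0 -9.5 -7.8 [0.897 0.129 0.423]
0.05 -6.7 -4.9 [0.903 0.08  0.422]
0.1 -3.8 -2.1 [0.907 0.03  0.421]
0.15 -1.0 0.8 [ 0.908 -0.02   0.418]
0.2 1.9 3.7 [ 0.907 -0.07   0.414]
```

Call:
{"name": "apply_moves", "arguments": {
  "targets": [
    {"translation":[0,0,0],"twist":0.98,"hand":0},
    {"translation":[0,0,0],"twist":0.98,"hand":0},
    {"translation":[0,0,0],"twist":0.98,"hand":0},
    {"translation":[0,0,0],"twist":0.98,"hand":0},
    {"translation":[0,0,0],"twist":0,"hand":0},
    {"translation":[-0.4,0,0],"twist":0,"hand":0},
    {"translation":[-0.4,0,0],"twist":0,"hand":0},
    {"translation":[-0.4,0,0],"twist":0,"hand":0}
  ]
}}

```text
time: 8.25
tool_pos: [0.5108, 0.1418, 0.3078]
tool_rot: [-0.0, -0.019, 1.0, -0.0]
contact_force: [0.8, -0.2, -0.3]
gripper_width: 0.154
grasp_force: 58.8
```

Call:
{"name": "apply_moves", "arguments": {
  "targets": [
    {"translation":[-0.4,0.1,0],"twist":0,"hand":0},
    {"translation":[-0.4,0.1,0],"twist":0,"hand":0},
    {"translation":[-0.25,0.1,0],"twist":0,"hand":0},
    {"translation":[0,0,0],"twist":0,"hand":0},
    {"translation":[0,0,0],"twist":0,"hand":0}
  ]
}}

```text
time: 8.75
tool_pos: [0.6134, 0.1754, 0.3071]
tool_rot: [-0.001, -0.018, 1.0, -0.0]
contact_force: [-0.5, -0.3, -1.8]
gripper_width: 0.16
grasp_force: 58.8
```

Run:
```python
from h import *
go((.615,.172,.286)); s,M=axes()
print(onz("top",(208.17,125.5),.1975))
a=np.radians(26); z=a and M@np.array([np.sin(a),0,-np.cos(a)]); G=s["tool_pos"]+M@[0,0,.003]
for t in(-.079,-.041,-.033,.028): print(t,proj("scene",G+t*z).round(1))
im=grab_frame("scene"); save(cv2.resize(im[120:270,330:480],(600,600),interpolation=cv2.INTER_CUBIC),"pre.png")
```

```text
tcp [0.6134 0.1754 0.3071] psi 92.1 t 8.75 w 0.16 F [-0.5 -0.3 -1.8] j6 -1.45 tilt 0.16
tool shift/100mm [-0.015 -0.035  0.211]
[0.65430496 0.17346381 0.1975    ]
-0.079 [401.4 202.9]
-0.041 [398.8 185.9]
-0.033 [398.3 182.2]
0.028 [393.9 153.4]
```

View pics/pre.png

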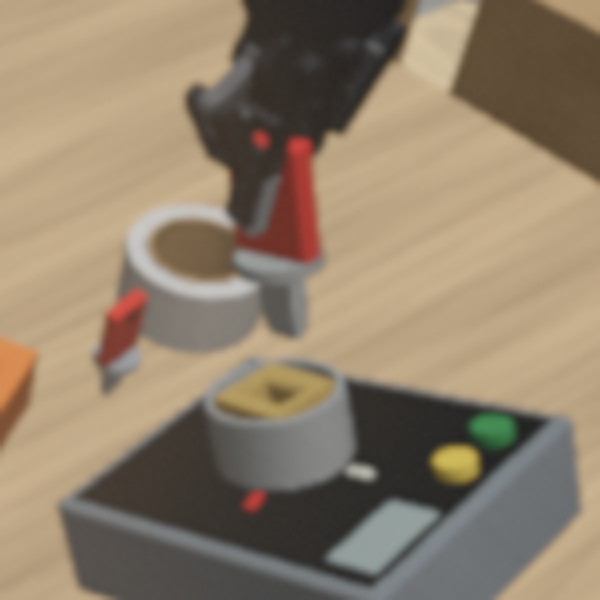

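The tip shows at crop (288,333), which is pixel (402,203) and matches the prediction of (401,203). The slot is at (400,217.5). Now aligning and starting the insertion.

Call:
{"name": "apply_moves", "arguments": {
  "targets": [
    {"translation":[-0.015,-0.038,0.247],"twist":0,"hand":0},
    {"translation":[0,0,0],"twist":0,"hand":0},
    {"translation":[0,0,0],"twist":0,"hand":0},
    {"translation":[-0.021,0.0025,0.045],"twist":0,"hand":0},
    {"translation":[-0.021,0.0025,0.045],"twist":0,"hand":0},
    {"translation":[-0.021,0.0025,0.045],"twist":0,"hand":0},
    {"translation":[-0.021,0.0025,0.045],"twist":0,"hand":0},
    {"translation":[0,0,0],"twist":0,"hand":0}
  ]
}}

```text
time: 9.6
tool_pos: [0.6226, 0.1734, 0.2697]
tool_rot: [-0.002, -0.018, 1.0, 0.0]
contact_force: [-11.7, -1.9, 12.6]
gripper_width: 0.158
grasp_force: 61.1
```

Run:
```python
from h import *
go((.6234,.1728,.2643)); print(state()["ft_torque"])
```

```text
tcp [0.6226 0.1734 0.2697] psi 92.0 t 9.6 w 0.158 F [-11.7  -1.9  12.6] j6 -1.45 tilt 0.17
tool shift/100mm [-0.008 -0.006  0.054]
[-0.24908076  2.15722966 -0.07942159]
```

Call:
{"name": "apply_moves", "arguments": {
  "targets": [
    {"translation":[0.014,0,0.006],"twist":0,"hand":0},
    {"translation":[0.014,0,0.006],"twist":0,"hand":0},
    {"translation":[0,0,0],"twist":0,"hand":0}
  ]
}}

```text
time: 9.9
tool_pos: [0.621, 0.173, 0.264]
tool_rot: [-0.0, -0.018, 1.0, -0.0]
contact_force: [-0.0, -0.2, -1.4]
gripper_width: 0.159
grasp_force: 59.2
```

Run:
```python
from h import *
go((.6234,.1728,.2643)); print(state()["ft_torque"])
im=grab_frame("scene"); save(cv2.resize(im[140:250,340:450],(660,600),interpolation=cv2.INTER_CUBIC),"in1.png")
```

```text
tcp [0.621 0.173 0.264] psi 92.0 t 9.9 w 0.159 F [-0.  -0.2 -1.4] j6 -1.45 tilt 0.01
tool shift/100mm [-0.024 -0.002 -0.003]
[-0.06597401  0.06920136  0.08496727]
```

View pics/in1.png

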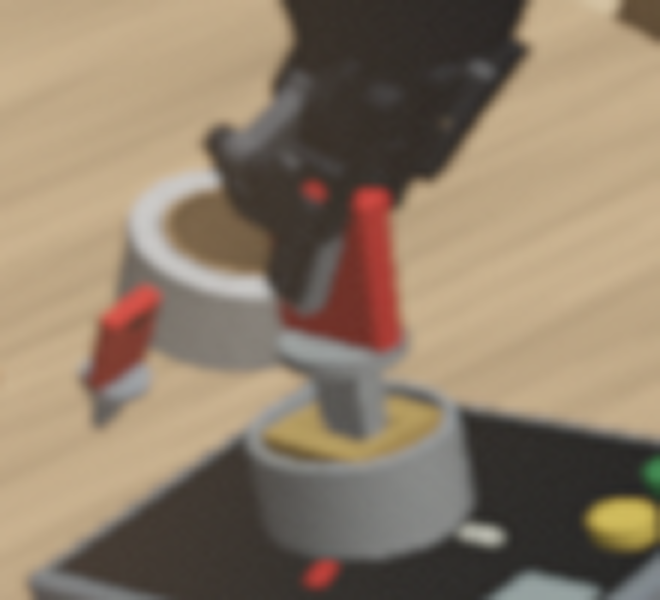

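The blade tip sits in the slot at crop (355,430) with no force on it. I'll keep pushing along the lock axis.

Call:
{"name": "apply_moves", "arguments": {
  "targets": [
    {"translation":[-0.021,0.0025,0.045],"twist":0,"hand":0},
    {"translation":[-0.021,0.0025,0.045],"twist":0,"hand":0},
    {"translation":[-0.021,0.0025,0.045],"twist":0,"hand":0},
    {"translation":[0,0,0],"twist":0,"hand":0}
  ]
}}

```text
time: 10.35
tool_pos: [0.6273, 0.1735, 0.2493]
tool_rot: [-0.001, -0.017, 1.0, -0.0]
contact_force: [-0.2, -2.5, -3.1]
gripper_width: 0.162
grasp_force: 59.0
```

Run:
```python
from h import *
go((.6234,.1728,.2643)); print(state()["ft_torque"])
```

```text
tcp [0.6273 0.1735 0.2493] psi 92.0 t 10.35 w 0.162 F [-0.2 -2.5 -3.1] j6 -1.45 tilt 0.11
tool shift/100mm [ 0.039 -0.006 -0.15 ]
[-0.32966737 -0.00188533 -0.07082756]
```

Call:
{"name": "apply_moves", "arguments": {
  "targets": [
    {"translation":[-0.021,0.0025,0.045],"twist":0,"hand":0},
    {"translation":[-0.021,0.0025,0.045],"twist":0,"hand":0},
    {"translation":[0,0,0],"twist":0,"hand":0}
  ]
}}

```text
time: 10.65
tool_pos: [0.6316, 0.1738, 0.241]
tool_rot: [-0.0, -0.017, 1.0, -0.001]
contact_force: [0.4, -4.9, -2.3]
gripper_width: 0.157
grasp_force: 58.9
```

Call:
{"name": "apply_moves", "arguments": {
  "targets": [
    {"translation":[-0.021,0.0025,0.045],"twist":0,"hand":0},
    {"translation":[0,0,0],"twist":0,"hand":0}
  ]
}}

```text
time: 10.85
tool_pos: [0.6328, 0.1739, 0.2391]
tool_rot: [-0.001, -0.017, 1.0, -0.001]
contact_force: [-8.1, -6.7, 7.4]
gripper_width: 0.158
grasp_force: 60.2
```

Call:
{"name": "apply_moves", "arguments": {
  "targets": [
    {"translation":[-0.013,0.0015,0.027],"twist":0,"hand":0},
    {"translation":[0,0,0],"twist":0,"hand":0}
  ]
}}

```text
time: 11.05
tool_pos: [0.633, 0.1739, 0.2391]
tool_rot: [-0.003, -0.018, 1.0, -0.001]
contact_force: [-17.2, -8.5, 16.8]
gripper_width: 0.157
grasp_force: 61.6
```

Call:
{"name": "apply_moves", "arguments": {
  "targets": [
    {"translation":[0.01,-0.015,0.005],"twist":0,"hand":0},
    {"translation":[0.01,-0.015,0.005],"twist":0,"hand":0},
    {"translation":[-0.005,0,0.02],"twist":0,"hand":0},
    {"translation":[0,0,0],"twist":0,"hand":0}
  ]
}}

```text
time: 11.45
tool_pos: [0.6328, 0.1734, 0.2387]
tool_rot: [0.0, -0.018, 1.0, 0.001]
contact_force: [-16.3, -4.1, 21.7]
gripper_width: 0.156
grasp_force: 62.5
```

Run:
```python
from h import *
go((.6330,.1739,.2391)); print(state()["ft_torque"])
im=grab_frame("scene"); save(cv2.resize(im[150:250,350:450],(600,600),interpolation=cv2.INTER_CUBIC),"in2.png")
```

```text
tcp [0.6328 0.1734 0.2387] psi 92.1 t 11.45 w 0.156 F [-16.3  -4.1  21.7] j6 -1.45 tilt 0.17
tool shift/100mm [-0.002  0.005 -0.004]
[-0.17435771  2.53432816  0.09560343]
```

View pics/in2.png

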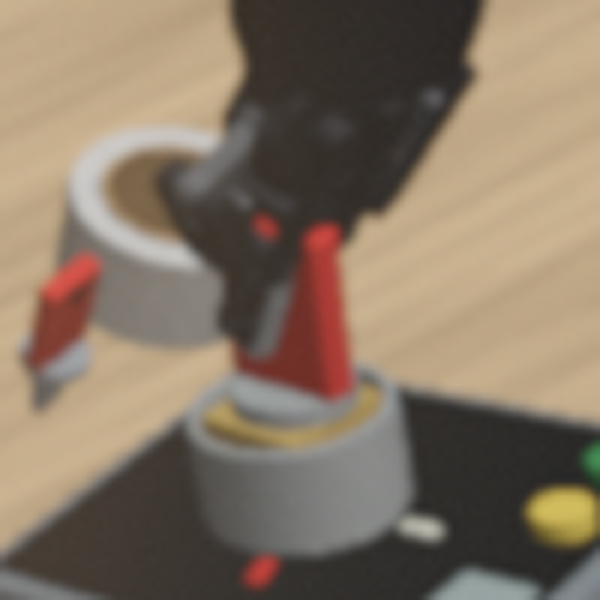

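The collar sits flat on the brass face at crop (290,400), so the key is home. I'll open slightly and turn the handle with a loose finger couple.

Call:
{"name": "apply_moves", "arguments": {
  "targets": [
    {"translation":[0.01,0,-0.03],"twist":0,"hand":0},
    {"translation":[0,0,0],"twist":0,"hand":0.42},
    {"translation":[0,0,0],"twist":0,"hand":0.42},
    {"translation":[0,0,0],"twist":0,"hand":0.42},
    {"translation":[0,0,0],"twist":0,"hand":0.42}
  ]
}}

```text
time: 12.0
tool_pos: [0.6324, 0.1722, 0.2339]
tool_rot: [-0.0, -0.018, 1.0, 0.0]
contact_force: [-0.8, -0.4, 0.1]
gripper_width: 0.42
grasp_force: 0.0
```

Run:
```python
from h import *
go((.6295,.1732,.246)); print(state()["ft_torque"])
```

```text
tcp [0.6324 0.1722 0.2339] psi 92.0 t 12.0 w 0.42 F [-0.8 -0.4  0.1] j6 -1.45 tilt 0.05
tool shift/100mm [ 0.028  0.011 -0.121]
[-0.02765703  0.03685503 -0.03704162]
```

Call:
{"name": "apply_moves", "arguments": {
  "targets": [
    {"translation":[0.028,0.011,-0.12],"twist":0,"hand":0.42},
    {"translation":[0,0,0],"twist":1,"hand":0.42},
    {"translation":[0,0,0],"twist":1,"hand":0.42},
    {"translation":[0,0,0],"twist":1,"hand":0.42},
    {"translation":[0,0,0],"twist":1,"hand":0.42},
    {"translation":[0,0,0],"twist":1,"hand":0.42},
    {"translation":[0,0,0],"twist":1,"hand":0.42},
    {"translation":[0,0,0],"twist":1,"hand":0.42}
  ]
}}

```text
time: 12.8
tool_pos: [0.6297, 0.173, 0.2477]
tool_rot: [0.0, 0.328, 0.945, 0.0]
contact_force: [0.1, -1.2, 0.6]
gripper_width: 0.421
grasp_force: 0.3
```

Call:
{"name": "apply_moves", "arguments": {
  "targets": [
    {"translation":[0,0,0],"twist":1,"hand":0.42},
    {"translation":[0,0,0],"twist":1,"hand":0.42},
    {"translation":[0,0,0],"twist":1,"hand":0.42},
    {"translation":[0,0,0],"twist":1,"hand":0.42}
  ]
}}

```text
time: 13.2
tool_pos: [0.6303, 0.1732, 0.2483]
tool_rot: [0.001, 0.509, 0.861, 0.001]
contact_force: [0.9, -0.2, 0.8]
gripper_width: 0.417
grasp_force: 4.2
```

Run:
```python
from h import *
go((.6295,.1732,.246)); print(state()["ft_torque"])
```

```text
tcp [0.6303 0.1732 0.2483] psi 28.8 t 13.2 w 0.417 F [ 0.9 -0.2  0.8] j6 -0.35 tilt 0.17
tool shift/100mm [ 0.004 -0.007  0.023]
[ 0.05088514 -0.28413938  0.19986615]
```

Call:
{"name": "apply_moves", "arguments": {
  "targets": [
    {"translation":[0,0,0],"twist":1,"hand":0.42},
    {"translation":[0,0,0],"twist":1,"hand":0.42},
    {"translation":[0,0,0],"twist":1,"hand":0.42},
    {"translation":[0,0,0],"twist":0.5,"hand":0.42}
  ]
}}

```text
time: 13.6
tool_pos: [0.6299, 0.1732, 0.2483]
tool_rot: [0.0, 0.651, 0.759, 0.001]
contact_force: [-1.1, -0.2, 1.8]
gripper_width: 0.421
grasp_force: 3.2
```

```bash
cat > k.py <<'E'
from h import *
s,M=axes(); go(s["tool_pos"]); print("torque",s["ft_torque"].round(2),"grip",s["grasp_force"])
E
python3 k.py
```

```text
tcp [0.6299 0.1732 0.2483] psi 8.8 t 13.6 w 0.421 F [-1.1 -0.2  1.8] j6 0.0 tilt 0.09
tool shift/100mm [0. 0. 0.]
torque [0.06 0.13 0.18] grip 3.19663924863562
```

Call:
{"name": "apply_moves", "arguments": {
  "targets": [
    {"translation":[0,0,0],"twist":1,"hand":0.42},
    {"translation":[0,0,0],"twist":1,"hand":0.42},
    {"translation":[0,0,0],"twist":0,"hand":0.42}
  ]
}}

```text
time: 13.9
tool_pos: [0.6299, 0.1731, 0.2484]
tool_rot: [0.001, 0.722, 0.691, 0.001]
contact_force: [-1.8, -0.3, 2.8]
gripper_width: 0.423
grasp_force: 2.0
```

```bash
python3 k.py
```

```text
tcp [0.6299 0.1731 0.2484] psi -2.5 t 13.9 w 0.423 F [-1.8 -0.3  2.8] j6 0.2 tilt 0.09
tool shift/100mm [0. 0. 0.]
torque [-0.1   0.15  0.05] grip 1.974365625937935
```

Call:
{"name": "apply_moves", "arguments": {
  "targets": [
    {"translation":[0,0,0],"twist":1,"hand":0.42},
    {"translation":[0,0,0],"twist":0,"hand":0.42}
  ]
}}

```text
time: 14.1
tool_pos: [0.63, 0.1733, 0.2485]
tool_rot: [0.0, 0.755, 0.656, 0.001]
contact_force: [-3.3, -0.7, 5.7]
gripper_width: 0.42
grasp_force: 10.4
```

```bash
python3 k.py
```

```text
tcp [0.63   0.1733 0.2485] psi -8.1 t 14.1 w 0.42 F [-3.3 -0.7  5.7] j6 0.3 tilt 0.12
tool shift/100mm [0. 0. 0.]
torque [0.13 0.15 0.49] grip 10.355410538613796
```

Call:
{"name": "apply_moves", "arguments": {
  "targets": [
    {"translation":[0,0,0],"twist":0.8,"hand":0.42},
    {"translation":[0,0,0],"twist":0,"hand":0.42},
    {"translation":[0,0,0],"twist":0,"hand":0.42}
  ]
}}

```text
time: 14.4
tool_pos: [0.6304, 0.1734, 0.2489]
tool_rot: [0.001, 0.78, 0.626, 0.002]
contact_force: [-2.5, -0.6, 7.2]
gripper_width: 0.423
grasp_force: 23.6
```

```bash
python3 k.py
```

```text
tcp [0.6304 0.1734 0.2489] psi -12.5 t 14.4 w 0.423 F [-2.5 -0.6  7.2] j6 0.37 tilt 0.21
tool shift/100mm [0. 0. 0.]
torque [ 0.25 -0.15  1.09] grip 23.610024629160762
```

Call:
{"name": "apply_moves", "arguments": {
  "targets": [
    {"translation":[0,0,0],"twist":-1,"hand":0.42},
    {"translation":[0,0,0],"twist":-1,"hand":0.42},
    {"translation":[0,0,0],"twist":-1,"hand":0.42},
    {"translation":[0,0,0],"twist":-1,"hand":0.6},
    {"translation":[0,0,0],"twist":0,"hand":0.6},
    {"translation":[0,-0.12,-0.25],"twist":0,"hand":0.6},
    {"translation":[0,-0.12,-0.25],"twist":0,"hand":0.6},
    {"translation":[0,0,-0.4],"twist":0,"hand":0.6}
  ]
}}

```text
time: 15.2
tool_pos: [0.604, 0.1686, 0.3344]
tool_rot: [-0.002, 0.642, 0.766, -0.002]
contact_force: [-0.0, 0.6, 0.4]
gripper_width: 0.598
grasp_force: 0.0
```

Call:
{"name": "apply_moves", "arguments": {
  "targets": [
    {"translation":[0,-0.4,0],"twist":0,"hand":0.6},
    {"translation":[0,-0.4,0],"twist":0,"hand":0.6},
    {"translation":[0,-0.4,0],"twist":0,"hand":1},
    {"translation":[0,-0.4,0],"twist":0,"hand":1},
    {"translation":[0,0,0],"twist":0,"hand":1}
  ]
}}

```text
time: 15.7
tool_pos: [0.4452, 0.1405, 0.3365]
tool_rot: [0.0, 0.642, 0.767, 0.0]
contact_force: [-0.3, 0.8, -0.3]
gripper_width: 0.998
grasp_force: 0.0
```

```bash
python3 k.py
python3 - <<'E'
from h import *
s=grab_frame("scene"); t=grab_frame("top")
save(t,"full_t.png"); save(s,"full_s.png")
f=lambda i,u,v,w:cv2.resize(i[v:v+w,u:u+w],(400,400),interpolation=cv2.INTER_CUBIC)
save(np.hstack([f(s,350,160,90),f(t,165,80,80)]),"turned.png")
E
```

```text
tcp [0.4452 0.1405 0.3365] psi 10.1 t 15.7 w 0.998 F [-0.3  0.8 -0.3] j6 -0.03 tilt 0.01
tool shift/100mm [0. 0. 0.]
torque [-0.05 -0.03 -0.05] grip 0.0
```

View pics/turned.png

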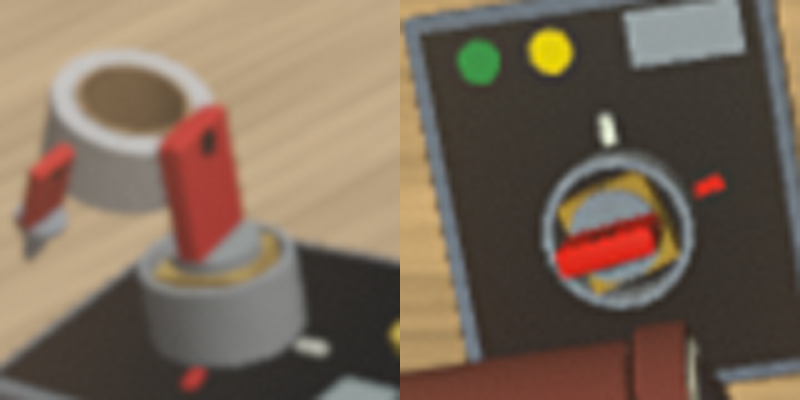

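The key stands home and its handle points to the red mark (scene crop (205,190), top crop (610,250)). The 1.1 N m reaction also confirms the stop. Now I locate the sign bar by fitting its model in both views.

Run:
```python
from h import *
from itertools import product
I={n:cv2.GaussianBlur(cv2.imread(f"pics/{f}.png").max(2).astype(np.float32),(3,3),0) for n,f in(("scene","scene0"),("top","top0"))}
CC={n:cal(n) for n in I}
def P(n,X):
    K,T=CC[n]; p=(X-T[:3,3])@T[:3,:3]; return np.c_[K[0,2]+K[0,0]*p[:,0]/-p[:,2],K[1,2]-K[1,1]*p[:,1]/-p[:,2]].astype(np.float32)
def val(n,X): q=P(n,X); return cv2.remap(I[n],q[:,0][None],q[:,1][None],1).mean()
t=np.linspace(-.058,.058,40)
def score(v,ns):
    x,y,w,z=v; d=np.array([-np.sin(w),np.cos(w),0]); c=np.array([x,y,z]); L=c+t[:,None]*d; e=np.array([np.cos(w),np.sin(w),0])
    s=0
    for n in ns:
        side=e if n=="top" else np.array([0,0,1.])
        s+=val(n,L)-.5*val(n,L+.016*side)-.5*val(n,L-.016*side)+.5*val(n,c+np.outer([-.056,.056],d))-.5*val(n,c+np.outer([-.07,.07],d))
    return s
for ns in(("top",),("scene",),("top","scene")):
    for z in ([.163] if len(ns)<2 else [.155,.16,.165]):
        b=min(product(np.arange(.41,.461,.002),np.arange(-.19,-.14,.002),np.radians(np.arange(-10,11,2)),[z]),key=lambda v:score(v,ns)); print(ns,np.round(b[:2],3),np.degrees(b[2]).round(1),z,score(b,ns).round(1))
```

```text
('top',) [ 0.438 -0.164] 0.0 0.163 -133.2
('scene',) [ 0.438 -0.168] 2.0 0.163 -153.4
('top', 'scene') [ 0.434 -0.166] 2.0 0.155 -250.2
('top', 'scene') [ 0.436 -0.166] 2.0 0.16 -273.4
('top', 'scene') [ 0.438 -0.168] 0.0 0.165 -282.9
```

Call:
{"name": "apply_moves", "arguments": {
  "targets": [
    {"translation":[0,0,0],"twist":0.8,"hand":1},
    {"translation":[0,0,0],"twist":0.8,"hand":1},
    {"translation":[-0.44,-0.02,0],"twist":0,"hand":1},
    {"translation":[-0.44,-0.02,0],"twist":0,"hand":1},
    {"translation":[-0.44,-0.02,0],"twist":0,"hand":1},
    {"translation":[-0.44,-0.02,0],"twist":0,"hand":1},
    {"translation":[-0.44,-0.02,0],"twist":0,"hand":1},
    {"translation":[-0.44,-0.02,0],"twist":0,"hand":1}
  ]
}}

```text
time: 16.6
tool_pos: [0.4414, -0.1257, 0.3368]
tool_rot: [0.0, 0.702, 0.713, 0.0]
contact_force: [0.8, -0.2, 1.0]
gripper_width: 0.998
grasp_force: 0.0
```

Call:
{"name": "apply_moves", "arguments": {
  "targets": [
    {"translation":[-0.42,-0.02,0],"twist":0,"hand":1},
    {"translation":[0,0,0],"twist":0,"hand":1},
    {"translation":[0,0,0],"twist":0,"hand":1},
    {"translation":[0,0,0],"twist":0,"hand":1}
  ]
}}

```text
time: 17.0
tool_pos: [0.4399, -0.1649, 0.3366]
tool_rot: [-0.0, 0.701, 0.713, 0.0]
contact_force: [-0.4, -0.1, 0.3]
gripper_width: 1.0
grasp_force: 0.0
```

```bash
python3 -c "
from h import *
go((.437,-.166,.163))"
```

```text
tcp [ 0.4399 -0.1649  0.3366] psi 1.0 t 17.0 w 1.0 F [-0.4 -0.1  0.3] j6 -0.53 tilt 0.04
tool shift/100mm [-0.012 -0.029  1.736]
```

Call:
{"name": "apply_moves", "arguments": {
  "targets": [
    {"translation":[-0.012,-0.029,0.45],"twist":0,"hand":1},
    {"translation":[0,0,0.45],"twist":0,"hand":1},
    {"translation":[0,0,0.45],"twist":0,"hand":1},
    {"translation":[0,0,0.37],"twist":0,"hand":1},
    {"translation":[0,0,0],"twist":0,"hand":1},
    {"translation":[0,0,0],"twist":0,"hand":1}
  ]
}}

```text
time: 17.6
tool_pos: [0.4369, -0.1657, 0.1653]
tool_rot: [-0.0, 0.701, 0.713, 0.0]
contact_force: [0.5, 0.0, 0.9]
gripper_width: 0.998
grasp_force: 0.0
```

Call:
{"name": "apply_moves", "arguments": {
  "targets": [
    {"translation":[0,0,0],"twist":0,"hand":0},
    {"translation":[0,0,0],"twist":0,"hand":0},
    {"translation":[0,0,0],"twist":0,"hand":0},
    {"translation":[0,0,0],"twist":0,"hand":0},
    {"translation":[0,0,0],"twist":0,"hand":0},
    {"translation":[0,0,0],"twist":0,"hand":0},
    {"translation":[0,0,0],"twist":0,"hand":0},
    {"translation":[0,0,0],"twist":0,"hand":0}
  ]
}}

```text
time: 18.4
tool_pos: [0.4366, -0.1668, 0.1653]
tool_rot: [0.0, 0.701, 0.713, -0.0]
contact_force: [-1.6, 1.5, 4.5]
gripper_width: 0.124
grasp_force: 59.7
```

```bash
python3 k.py
```

```text
tcp [ 0.4366 -0.1668  0.1653] psi 0.9 t 18.4 w 0.124 F [-1.6  1.5  4.5] j6 -0.54 tilt 0.03
tool shift/100mm [0. 0. 0.]
torque [0.11 0.35 0.04] grip 59.720399379730225
```

Call:
{"name": "apply_moves", "arguments": {
  "targets": [
    {"translation":[0,0,-0.22],"twist":0,"hand":0},
    {"translation":[0,0,-0.22],"twist":0,"hand":0},
    {"translation":[0,0,-0.22],"twist":0.38,"hand":0},
    {"translation":[0,0,-0.2],"twist":0.38,"hand":0},
    {"translation":[0.1,0.2,0],"twist":0,"hand":0},
    {"translation":[0.1,0.3,0],"twist":0,"hand":0},
    {"translation":[0,0.3,0],"twist":0,"hand":0},
    {"translation":[0,0.3,0],"twist":0,"hand":0}
  ]
}}

```text
time: 19.2
tool_pos: [0.5481, -0.1527, 0.249]
tool_rot: [-0.001, 0.728, 0.686, -0.0]
contact_force: [-0.3, -0.3, -2.2]
gripper_width: 0.126
grasp_force: 58.9
```

Call:
{"name": "apply_moves", "arguments": {
  "targets": [
    {"translation":[0,0,0],"twist":0,"hand":0},
    {"translation":[0,0,0],"twist":0,"hand":0},
    {"translation":[0,0,0],"twist":0,"hand":0}
  ]
}}

```text
time: 19.5
tool_pos: [0.5465, -0.1531, 0.2497]
tool_rot: [-0.001, 0.728, 0.685, -0.0]
contact_force: [0.0, -0.6, -2.6]
gripper_width: 0.129
grasp_force: 59.0
```

Run:
```python
from h import *
go((.672,-.1614,.2515)); print(state()["grasp_force"])
for n in("scene","top"):
    grab_frame(n)
    for q in("sign","hook"): print(n,q,[(np.round(r["point"],3).tolist(),round(r["score"],2)) for r in recognise(n,q) if r["score"]>.4])
```

```text
tcp [ 0.5465 -0.1531  0.2497] psi -3.5 t 19.5 w 0.129 F [ 0.  -0.6 -2.6] j6 -0.34 tilt 0.1
tool shift/100mm [-0.008  1.257 -0.02 ]
59.00290489196777
scene sign [([0.563, -0.162, 0.157], 0.96), ([0.476, 0.0, 0.078], 0.72), ([0.223, -0.316, 0.1], 0.57)]
scene hook [([0.732, -0.177, 0.012], 0.62)]
top sign [([0.543, -0.194, 0.191], 0.78), ([0.192, -0.3, 0.113], 0.65)]
top hook [([0.755, -0.139, 0.011], 0.84)]
```

Call:
{"name": "apply_moves", "arguments": {
  "targets": [
    {"translation":[0,0.2,-0.02],"twist":0,"hand":0},
    {"translation":[0,0.2,0],"twist":0,"hand":0},
    {"translation":[0,0.2,0],"twist":0,"hand":0},
    {"translation":[0,0.2,0],"twist":0,"hand":0},
    {"translation":[0,0,0],"twist":0,"hand":0}
  ]
}}

```text
time: 20.3
tool_pos: [0.6287, -0.1582, 0.2526]
tool_rot: [0.0, 0.728, 0.686, 0.0]
contact_force: [0.3, 0.2, -2.4]
gripper_width: 0.122
grasp_force: 59.0
```

Call:
{"name": "apply_moves", "arguments": {
  "targets": [
    {"translation":[0,0.2,0],"twist":0,"hand":0},
    {"translation":[0,0.2,0],"twist":0,"hand":0},
    {"translation":[0,0.05,0],"twist":0,"hand":0},
    {"translation":[0,0,0],"twist":0,"hand":0},
    {"translation":[0,0,0],"twist":0,"hand":0}
  ]
}}

```text
time: 20.8
tool_pos: [0.6715, -0.1607, 0.2526]
tool_rot: [-0.0, 0.728, 0.686, -0.0]
contact_force: [-0.0, -0.2, -2.4]
gripper_width: 0.127
grasp_force: 59.1
```

Run:
```python
from h import *
go((.672,-.1614,.2313)); print(state()["ft_torque"])
```

```text
tcp [ 0.6715 -0.1607  0.2526] psi -3.4 t 20.8 w 0.127 F [-0.  -0.2 -2.4] j6 -0.28 tilt 0.05
tool shift/100mm [-0.006  0.006  0.213]
[ 0.00664892 -0.00446875  0.01788179]
```

Contact-free over the seat; now lowering.

Call:
{"name": "apply_moves", "arguments": {
  "targets": [
    {"translation":[0,0,0.06],"twist":0,"hand":0},
    {"translation":[0,0,0.06],"twist":0,"hand":0},
    {"translation":[0,0,0.04],"twist":0,"hand":0},
    {"translation":[0,0,0.03],"twist":0,"hand":0},
    {"translation":[0,0,0],"twist":0,"hand":0},
    {"translation":[0,0,0],"twist":0,"hand":0}
  ]
}}

```text
time: 21.4
tool_pos: [0.6723, -0.1608, 0.2336]
tool_rot: [-0.0, 0.728, 0.686, -0.0]
contact_force: [0.6, 0.0, -1.8]
gripper_width: 0.125
grasp_force: 59.1
```

Call:
{"name": "apply_moves", "arguments": {
  "targets": [
    {"translation":[0,0,0.02],"twist":0,"hand":0},
    {"translation":[0,0,0.01],"twist":0,"hand":0},
    {"translation":[0,0,0],"twist":0,"hand":0},
    {"translation":[0,0,0],"twist":0,"hand":0}
  ]
}}

```text
time: 21.8
tool_pos: [0.6724, -0.1608, 0.2311]
tool_rot: [0.0, 0.728, 0.686, 0.0]
contact_force: [0.4, 0.2, -0.7]
gripper_width: 0.125
grasp_force: 59.3
```

Call:
{"name": "apply_moves", "arguments": {
  "targets": [
    {"translation":[0,0,0.01],"twist":0,"hand":0},
    {"translation":[0,0,0],"twist":0,"hand":0},
    {"translation":[0,0,0],"twist":0,"hand":0}
  ]
}}

```text
time: 22.1
tool_pos: [0.6725, -0.1608, 0.231]
tool_rot: [0.0, 0.728, 0.686, 0.0]
contact_force: [-2.7, 0.5, 6.5]
gripper_width: 0.124
grasp_force: 60.0
```

Call:
{"name": "apply_moves", "arguments": {
  "targets": [
    {"translation":[0,0,0],"twist":0,"hand":0.2},
    {"translation":[0,0,0],"twist":0,"hand":0.35},
    {"translation":[0,0,0],"twist":0,"hand":0.45},
    {"translation":[0,0,0],"twist":0,"hand":0.45},
    {"translation":[0,0,0],"twist":0,"hand":0.45},
    {"translation":[0,0,0],"twist":0,"hand":0.45}
  ]
}}

```text
time: 22.7
tool_pos: [0.6722, -0.1608, 0.2295]
tool_rot: [-0.0, 0.728, 0.686, -0.0]
contact_force: [-0.8, 0.2, -0.4]
gripper_width: 0.452
grasp_force: 0.0
```

```bash
python3 k.py
```

```text
tcp [ 0.6722 -0.1608  0.2295] psi -3.4 t 22.7 w 0.452 F [-0.8  0.2 -0.4] j6 -0.28 tilt 0.01
tool shift/100mm [0. 0. 0.]
torque [ 0.03  0.   -0.01] grip 0.0
```

Released, with the load on the prongs (+6.5 N before opening). I'll retreat straight up, then check where everything stands from the images by numbers.

Call:
{"name": "apply_moves", "arguments": {
  "targets": [
    {"translation":[0,0,-0.15],"twist":0,"hand":0.45},
    {"translation":[0,0,-0.3],"twist":0,"hand":0.45},
    {"translation":[0,0,-0.45],"twist":0,"hand":0.45},
    {"translation":[0,0,-0.3],"twist":0,"hand":0.45},
    {"translation":[0,-0.4,0],"twist":0,"hand":0.45},
    {"translation":[0,-0.4,0],"twist":0,"hand":0.45},
    {"translation":[0,-0.4,0],"twist":0,"hand":0.45},
    {"translation":[0,-0.4,0],"twist":0,"hand":0.45}
  ]
}}

```text
time: 23.5
tool_pos: [0.5112, -0.151, 0.3512]
tool_rot: [0.001, 0.728, 0.686, 0.0]
contact_force: [-0.3, 0.0, 0.5]
gripper_width: 0.45
grasp_force: 0.0
```

Call:
{"name": "apply_moves", "arguments": {
  "targets": [
    {"translation":[0,-0.4,0],"twist":0,"hand":0.45},
    {"translation":[0,0,0],"twist":0,"hand":0.45},
    {"translation":[0,0,0],"twist":0,"hand":0.45},
    {"translation":[0,0,0],"twist":0,"hand":0.45},
    {"translation":[0,0,0],"twist":0,"hand":0.45},
    {"translation":[0,0,0],"twist":0,"hand":0.45},
    {"translation":[0,0,0],"twist":0,"hand":0.45}
  ]
}}

```text
time: 24.2
tool_pos: [0.4731, -0.1488, 0.3495]
tool_rot: [-0.0, 0.728, 0.686, -0.0]
contact_force: [0.6, -0.2, 0.8]
gripper_width: 0.447
grasp_force: 0.0
```

```bash
python3 k.py
python3 - <<'E'
from h import *
imgs={}
for n in("scene","top"):
    a=grab_frame(n); 
    for q in("sign","key","ribbon","roll_left"): print(n,q,[(np.round(r["point"],3).tolist(),round(r["score"],2)) for r in recognise(n,q) if r["score"]>.4])
    b=grab_frame(n); print("motion px",(np.abs(a.astype(int)-b).max(2)>60).sum())
for r in regions_of("scene","sign")[:3]: print(round(r["score"],2),cv2.boundingRect(cv2.findNonZero(r["pixels"].astype(np.uint8))),cv2.minAreaRect(cv2.findNonZero(r["pixels"].astype(np.uint8))))
C=np.array([.672,-.1608,.226]);w=np.radians(-3.5);d=np.array([-np.sin(w),np.cos(w),0])
for t,z in((-.062,0),(.062,0),(-.061,-.16),(.061,-.16)): print("expected",proj("scene",C+t*d+[0,0,z]).round())
E
```

```text
tcp [ 0.4731 -0.1488  0.3495] psi -3.4 t 24.2 w 0.447 F [ 0.6 -0.2  0.8] j6 -0.4 tilt 0.04
tool shift/100mm [0. 0. 0.]
torque [ 0.01 -0.04  0.04] grip 0.0
scene sign [([0.221, -0.32, 0.098], 0.95), ([0.467, -0.008, 0.073], 0.86), ([0.686, -0.17, 0.147], 0.75)]
scene key [([0.646, 0.168, 0.232], 0.9), ([0.472, 0.254, 0.052], 0.55)]
scene ribbon [([0.6, -0.011, 0.074], 0.71)]
scene roll_left [([0.433, 0.348, 0.04], 0.82)]
motion px 0
top sign [([0.188, -0.299, 0.114], 0.8), ([0.668, -0.14, 0.165], 0.6)]
top key [([0.634, 0.173, 0.239], 0.82)]
top ribbon [([0.577, -0.003, 0.089], 0.69)]
top roll_left [([0.431, 0.361, 0.059], 0.87)]
motion px 0
0.77 (71, 166, 89, 93) ((110.60002136230469, 210.6999969482422), (111.80339813232422, 64.8459701538086), 63.43495178222656)
0.69 (236, 271, 68, 93) ((273.65350341796875, 317.28863525390625), (66.01171112060547, 84.87784576416016), 65.4622802734375)
0.68 (252, 196, 52, 71) ((278.303466796875, 231.358642578125), (52.15256881713867, 67.266845703125), 4.763641834259033)
expected [236. 304.]
expected [300. 273.]
expected [242. 351.]
expected [296. 323.]
```

```bash
python3 -c "
from plant import *
print(job_done())"
```

```text
the job is handed in; nothing more can be done
None
```

The job is handed in; the result was not shown. Before hand-in the key was home and turned to the stop (1.1 N m reaction), the sign hung still on both prongs and the gripper was clear; the left roll and ribbon spool showed no movement, and I did not re-check the right roll.

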